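# Return the pantry crate to its labelled stall and lock it in

## Robot

A 6-joint arm with a two-finger parallel gripper is mounted at the origin on the work surface. World frame = base frame: x ahead of the robot, y to its left, z up, the work surface at z = 0. Lengths are in mm, angles in rad, forces in N, time in s.
With the tool pointing down it reaches from about 275 to 1000 mm from the base axis. Payload 8.4 kg.
Tool frame: the origin (TCP) lies between the finger pads; the fingertips stand 17 mm ahead of it and the grasp point (between the pads) lies 2 mm behind it; z points along the fingers, y is the line along which they close (so a half turn about z gives the same grasp; the last joint's range is limited). The gripper opens to 85 mm and grips with 20 to 120 N. Pads are 22 mm wide; open, the fingers measure 114 mm over their backs; the gripper's body (76 mm by 85 mm) begins 54 mm behind the grasp point. The pads swing forward as they close: fully open they stand 13 mm farther back than shut.
Start: joints at [-0.002, 0.353, 1.633, -0, 1.155, -0.002], TCP at [625.002, -0, 248.281] pointing down, gripper open.
Joint ranges: [-2.63, 2.63], [-0.92, 2.1], [0.06, 2.66], [-1.3, 4.44], [0, 2.69], [-3.02, 3.02]. Speed limits (rad/s): [2.22, 2.22, 2.79, 3.14, 3.14, 3.14].

## Interface

Orientations are given as [roll, pitch, yaw] about the fixed x, y, z axes, in that order (R = Rz(yaw) Ry(pitch) Rx(roll)).
In Python, from rig import sense, grab_frame, sign_off gives the robot as it stands. The module is installed in compiled form; this text tells all that it offers.
- The arm moves only by the tool send_rows, never from a script. Its argument "moves" is a list that holds one entry, the list of rows, each a list of 7 numbers: the shift along the world's x, y, z in m, then the turn, a rotation vector about the world's x, y, z in rad, then the opening, from -1 (shut) to 1 (fully open). In form: [[[dx, dy, dz, rx, ry, rz, jaw], ...]]. A call has 1 to 10 rows; each row shifts and turns the commanded pose from where the row before left it; what a row does not reach is not made up. A row lasts 1/10 s, in which the tool goes at most 50 mm and 8.59 degrees, less where a joint would pass 70% of its speed; a pose out of reach is approached as far as the arm can. A call with a gripper value outside its range is refused whole. The fingers move at their own pace and stop on an object; "grip_force" is the grip in N (left out, the last holds). Time passes only in rows, so rows that do not move let the fingers close. It gives the time, the measured TCP pose, the force, the opening and the grip force at its end, in the units of the state.
- sense(): the state, without advancing time (a new reading comes with each control period).
- grab_frame(name): name is "scene" or "side" or "wrist"; returns a dict with "img" (480x640x3 uint8, red, green, blue), "mtx" (3x3 intrinsics, pixels), "rvec" (rotation vector, rad) and "tvec" (3), from world to camera coordinates, as OpenCV has them; the wrist camera has in their place "T_tool_cam" (4x4, takes a point from camera to tool coordinates, whose origin is the TCP and whose axes are the flange's). Camera axes: x right, y down, z forward; pixel columns grow to the right and rows downward; lengths in mm; the calibration is good to about 2 mm. The wrist camera is an equidistant fisheye: a pixel r from the principal point sees the ray r / f radians off the axis. A picture is of the moment at which its call begins: read the wrist's pose just before it. There is no depth.
- sign_off(): hands the job in; it is judged then, once.
The state is a dict: "clock": time; "qpos": joint angles; "qvel": joint speeds; "joint_efforts": joint torques, N m; "eef_pos": TCP position; "tcp_rot": TCP orientation; "contact_force": force on the tool from outside, world axes, zero at the start; "wrist_torque": the same for the moment, N m; "opening": opening from 0.0 (shut) to 1.0 (fully open); "grasp_force": force on a finger pad.
Only numpy, scipy, OpenCV 4.12 (cv2) and the standard library are available. Lean on these libraries where they do the work, as an engineer would, in place of code of your own. Each camera call takes 0.05 s, during which the arm holds its last target. There are 200 camera calls.

## Task

Slide the small open wooden crate along the worktop, without lifting it, long way first and fully home into the empty stall of the white rack whose label on top shows a single rectangle. Then flip that stall's lever down flat across its mouth to lock the crate in. Leave the other stalls' levers, the canister and everything else as they are.

Things in the scene. Friction and masses are not known exactly. Their poses are not given: they have to be found in the camera images.
- crate: The small open-topped dark wooden crate, 110 mm (its x) by 80 mm (its y) by 70 mm high, walls and floor 8 mm thick, empty, about 0.3 kg, standing upright in front of the rack. Origin: centre of its underside; z up. Its two ends are alike.
- stall_crate: The crate's own stall, empty. Origin: on the worktop, where the crate's origin lies when home against the back stop. x points into the stall (away from the robot at yaw 0). No floor: the worktop runs in. Side walls 45 mm high, 10 mm thick, inner faces at y = +47 and -47 mm; mouth at x = -57 mm, back stop face at x = +55 mm.
- stall_crate_label (a point): Centre of this stall's label, on the white ledge behind its back stop (x +55 to +105 mm, 50 mm high): one black rectangle 40 by 29 mm. Three stalls stand side by side, 145 mm apart, in any order.
- lever_crate (a joint): Angle of the dark steel lever of the crate's stall: 0 = upright, clear of the mouth (it starts up, 0 to 0.12); 1.571 = level across the mouth, pointing to the stall's +y. Pivot at (-61, -72, 32) mm in the stall's frame, turning about the stall's x. It comes down only if the crate is fully in (or absent). It stays where it is left; under 2 N at the knob turns it.
- lever_crate_knob (a point): Centre of the knob (24 mm across, stall x -61 to -87 mm) at the lever's end, 78 mm from the pivot. The lever's bar is 14 mm wide, at stall x -66 to -80 mm.
- stall_round: Same build as stall_crate; same frame. Label: one disc, 38 mm across. It holds the canister.
- lever_round (a joint): The lever of stall_round, built as lever_crate; it is down across the canister and stays down.
- stall_pair: Same build as stall_crate; same frame. Label: two small discs, 20 mm across. It is empty and stays empty.
- lever_pair (a joint): The lever of stall_pair, built as lever_crate; it is up and stays up.
- canister: Round aluminium canister, 91 mm across, 102 mm high, locked in stall_round. Origin: centre of its underside.
- bottle_a: Green glass bottle, 60 mm across, 190 mm high, standing to the right of the rack. Origin: centre of its underside.
- bottle_b: Amber glass bottle, 56 mm across, 170 mm high, right of the rack. Origin: centre of its underside.
- mug: White mug, 80 mm across, 90 mm high, left of the rack. Origin: centre of its underside.
- jar: Glass jar with a lid, 76 mm across, 110 mm high, to the left. Origin: centre of its underside.
- spoon: Spoon 190 mm long lying flat to the right, along its x axis. Origin: on the worktop under its middle.
Things that resemble listed ones, but are neither listed nor needed, are in the scene too. Leave any yellow look-alike of the crate alone.

How it is judged:
By the outcome, as a careful person would: the job done as asked, in the order asked, and still so for the second after the job is handed in, with the robot touching nothing.
It also fails if it takes over 72 s, if anything falls off the work surface, if the arm or the gripper's body presses on something with over 40 N, if the wrist force passes 120 N, or if a joint passes its speed limit or range.

## Working session

There is one attempt and no reset: what is moved stays moved. The work goes in short steps, Python scripts to look and compute and a tool call to move; the robot and the scene stay as the last step left them, time stands still between calls to the robot, and variables do not carry over. Pictures are saved under pics/ and viewed, at most 10 in all, crops included, and the job is handed in when it is done.

Besides the shell and the picture viewer there is one more tool, called after ">>>" as name(argument=value, ...), one argument or row to a line, values as JSON. send_rows: Moves the arm, as the interface text tells. Its arguments: {"type":"object","properties":{"moves":{"type":"array"},"grip_force":{"type":"number"}},"required":["moves"]}

```bash
mkdir -p pics; cat > h.py <<'E'
import numpy as np, cv2, pickle
from rig import sense, grab_frame, sign_off
def snap(n,f):
    s=sense(); d=grab_frame(n); d['s']=s
    cv2.imwrite(f'pics/{f}.png',d['img'][:,:,::-1]); pickle.dump(d,open(f'pics/{f}.pkl','wb')); return d
def px2w(f,pts,z):
    d=pickle.load(open(f'pics/{f}.pkl','rb')); K=np.array(d['mtx']); R=cv2.Rodrigues(np.array(d['rvec'],float))[0]; t=np.array(d['tvec'],float).ravel()
    C=-R.T@t; out=[]
    for p,zz in zip(pts,np.broadcast_to(z,len(pts))):
        r=R.T@np.linalg.inv(K)@np.array([p[0],p[1],1.]); out.append(C+r*(zz-C[2])/r[2])
    return np.array(out).round(1)
E
python3 - <<'E'
from h import *
for n in('scene','side'):
    d=snap(n,n+'1'); R=cv2.Rodrigues(np.array(d['rvec'],float))[0]; print(n,-R.T@np.array(d['tvec']).ravel(), R[2])
print(sense())
E
```

```text
scene [1312.60527305 -286.78736759  812.10897904] [-0.70245186  0.25576248 -0.66418893]
side [  249.24957736 -1168.21085201   833.94917044] [ 0.20522538  0.82557074 -0.5256572 ]
{'clock': 0.1, 'qpos': array([-2.39922404e-03,  3.53559664e-01,  1.63407499e+00,  1.90840444e-06,
        1.15520915e+00, -2.43022029e-03]), 'qvel': array([-5.44549641e-04, -1.77902211e-03, -2.12293080e-03, -2.30510738e-03,
       -3.12578607e-04, -5.61928970e-05]), 'joint_efforts': array([ 4.27485766e-04, -6.06356549e+01, -3.42817569e+01, -7.40920814e-05,
        3.91241178e-03, -4.99377973e-05]), 'eef_pos': array([6.24582825e+02, 2.05597658e-03, 2.47642238e+02]), 'tcp_rot': array([-3.14034151e+00, -4.78556912e-06,  1.57082655e+00]), 'contact_force': array([-0.48772656, -0.30860315, -0.02626027]), 'wrist_torque': array([0.01104266, 0.03458829, 0.00801728]), 'grasp_force': 0.0, 'opening': 1.0009493289352462}
```

View pics/scene1.png

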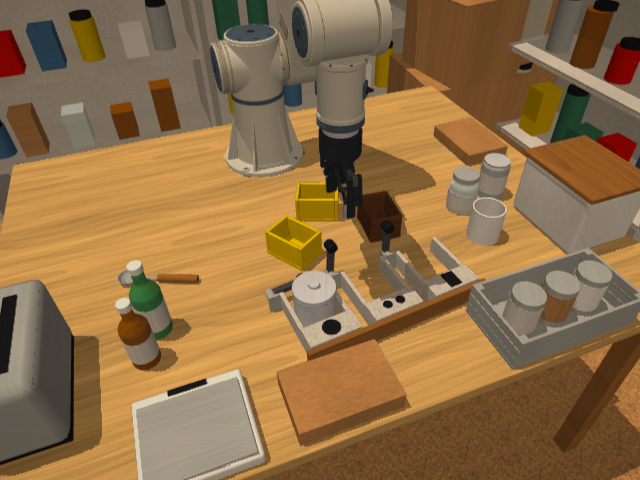

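View pics/side1.png

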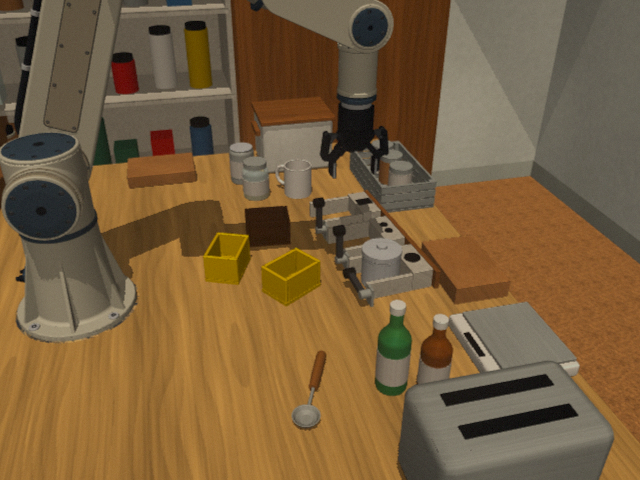

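```bash
python3 - <<'E'
import cv2
a=cv2.imread('pics/scene1.png')[170:350,260:500]; cv2.imwrite('pics/c1.png',cv2.resize(a,None,fx=3.3,fy=3.3,interpolation=cv2.INTER_CUBIC))
a=cv2.imread('pics/side1.png')[180:310,230:440]; cv2.imwrite('pics/c2.png',cv2.resize(a,None,fx=3.8,fy=3.8,interpolation=cv2.INTER_CUBIC))
E
```

```text
(no output)
```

View pics/c1.png

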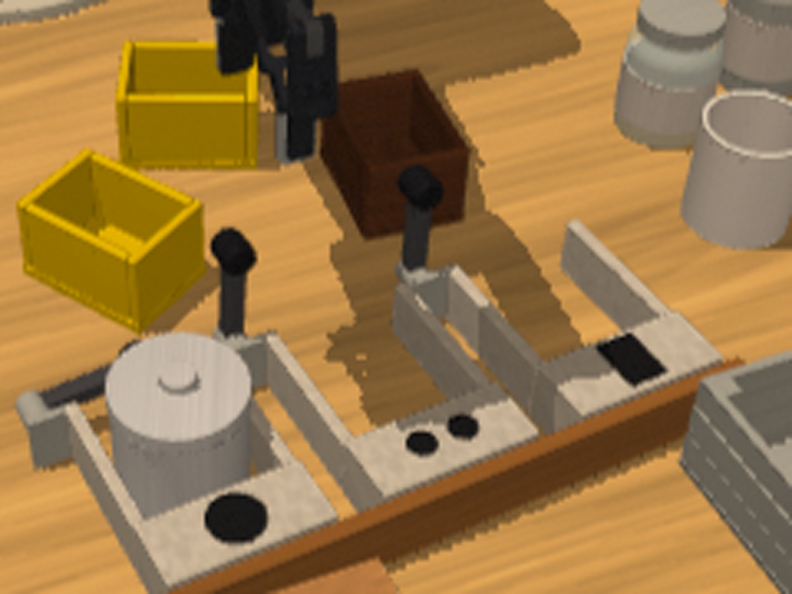

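View pics/c2.png

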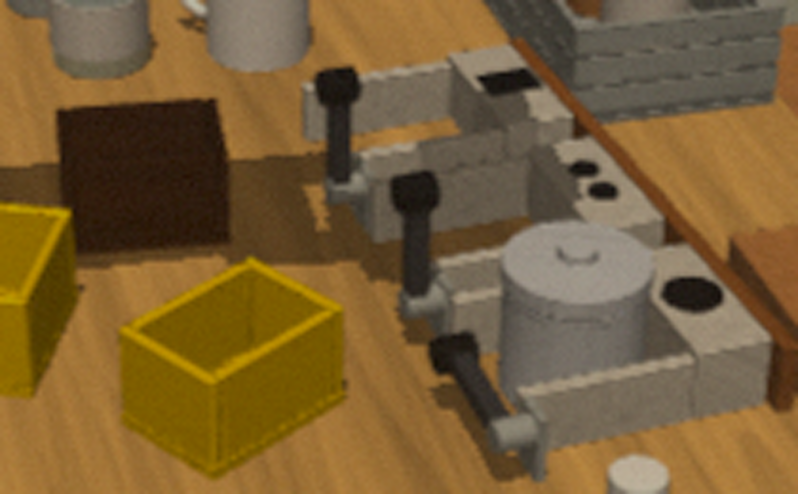

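```bash
python3 - <<'E'
from h import *
A=lambda p:[(260+(x+.5)/3.3-.5,170+(y+.5)/3.3-.5) for x,y in p]
B=lambda p:[(230+(x+.5)/3.8-.5,180+(y+.5)/3.8-.5) for x,y in p]
print('labels scene',px2w('scene1',A([(632,360),(442,434),(237,518)]),50).tolist())
print('labels side',px2w('side1',B([(508,81),(593,180),(692,293)]),50).tolist())
print('crate top scene',px2w('scene1',A([(322,130),(417,71),(468,150),(368,172)]),70).tolist())
print('crate bot scene',px2w('scene1',A([(370,238),(463,220)]),0).tolist())
print('crate top side',px2w('side1',B([(57,112),(216,100)]),70).tolist())
print('crate bot side',px2w('side1',B([(75,252),(229,244)]),0).tolist())
print('knob scene',px2w('scene1',A([(420,188)]),108).tolist(),px2w('side1',B([(338,88)]),108).tolist())
E
```

```text
labels scene [[726.1, 221.5, 50.0], [737.1, 76.6, 50.0], [751.0, -67.7, 50.0]]
labels side [[725.6, 219.0, 50.0], [738.3, 73.7, 50.0], [752.0, -69.0, 50.0]]
crate top scene [[447.8, 122.4, 70.0], [407.0, 222.4, 70.0], [510.8, 212.6, 70.0], [506.2, 133.1, 70.0]]
crate bot scene [[502.6, 140.2, 0.0], [510.6, 215.5, 0.0]]
crate top side [[403.2, 213.0, 70.0], [511.2, 204.3, 70.0]]
crate bot side [[401.4, 145.1, 0.0], [503.4, 130.6, 0.0]]
knob scene [[576.5, 137.1, 108.0]] [[579.1, 133.3, 108.0]]
```

>>> send_rows(
  moves=[
    [[-0.0223, 0.0184, 0, 0, 0, -0.009, 0.2], [-0.0223, 0.0184, 0, 0, 0, -0.009, 0.2], [-0.0223, 0.0184, 0, 0, 0, -0.009, 0.2], [-0.0223, 0.0184, 0, 0, 0, -0.009, 0.2], [-0.0223, 0.0184, 0, 0, 0, -0.009, 0.2], [-0.0223, 0.0184, 0, 0, 0, -0.009, 0.2], [-0.0223, 0.0184, 0, 0, 0, -0.009, 0.2], [-0.0223, 0.0184, 0, 0, 0, -0.009, 0.2], [-0.0223, 0.0184, 0, 0, 0, -0.009, 0.2], [-0.0223, 0.0184, 0, 0, 0, -0.009, 0.2]],
  ],
)

```text
clock: 1.1
eef_pos: [400.8, 184.5, 248.1]
tcp_rot: [-3.141, 0.0, 1.48]
contact_force: [-0.0, 0.9, 0.3]
opening: 0.601
grasp_force: 0.0
```

```bash
python3 - <<'E'
from h import *
from scipy.spatial.transform import Rotation as Ro
d=snap('wrist','w1'); s=d['s']; print(s['eef_pos'],s['tcp_rot'],d['mtx'],d['T_tool_cam'])
# rectify: top-down ortho view of plane z=70, 2px/mm, x 340..640 , y 60..320
K=np.array(d['mtx']);T=np.array(d['T_tool_cam']);Rt=Ro.from_euler('xyz',s['tcp_rot']).as_matrix()
R=Rt@T[:3,:3]; C=Rt@T[:3,3]+s['eef_pos']
W,H=800,600; u,v=np.meshgrid(np.arange(W),np.arange(H))
# image up = +x, left = +y ; scale 2.2px/mm
X=650-v/2.0; Y=360-u/2.0
P=np.stack([X,Y,np.full_like(X,70.)],-1)-C; c=P@R
th=np.arctan2(np.hypot(c[...,0],c[...,1]),c[...,2]); ph=np.arctan2(c[...,1],c[...,0])
mx=(K[0,2]+K[0,0]*th*np.cos(ph)).astype('float32'); my=(K[1,2]+K[1,1]*th*np.sin(ph)).astype('float32')
cv2.imwrite('pics/w1r.png',cv2.remap(d['img'],mx,my,1)[:,:,::-1]); print(C)
E
```

```text
[400.84745716 184.48581018 248.09153621] [-3.14124481e+00  1.63073606e-04  1.48028963e+00] [[371.64829954   0.         314.39817689]
 [  0.         371.64829954 242.32395537]
 [  0.           0.           1.        ]] [[ 2.79420318e-04 -9.47379903e-01 -3.20111295e-01  8.21246630e+01]
 [ 9.99999314e-01  6.28733205e-04 -9.87872285e-04  2.39480386e-01]
 [ 1.13715495e-03 -3.20110800e-01  9.47379429e-01 -1.25834650e+02]
 [ 0.00000000e+00  0.00000000e+00  0.00000000e+00  1.00000000e+00]]
[408.55409238 266.26917622 373.91270085]
```

View pics/w1r.png

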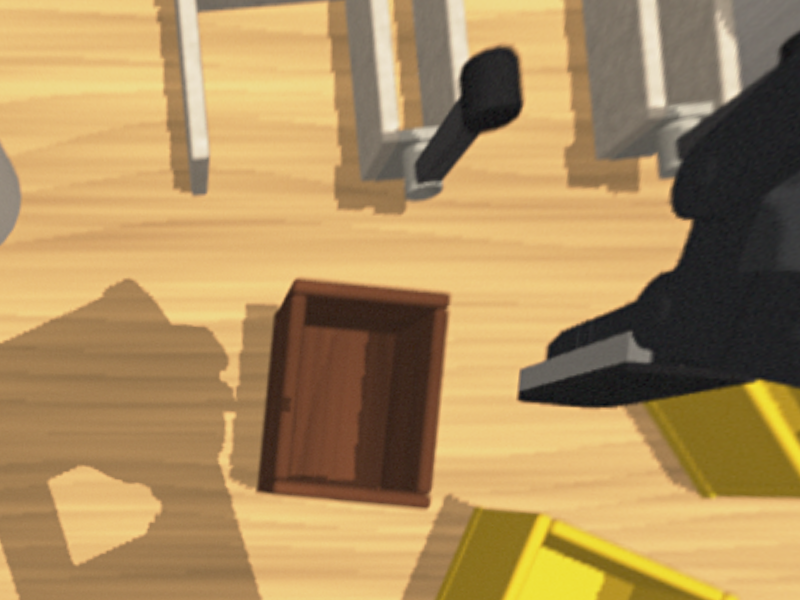

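>>> send_rows(
  moves=[
    [[0.0017, -0.0006, -0.025, 0, 0, -0.01, 0.2], [0, 0, -0.025, 0, 0, 0, 0.2], [0, 0, -0.025, 0, 0, 0, 0.2], [0, 0, -0.025, 0, 0, 0, 0.2], [0, 0, -0.025, 0, 0, 0, 0.2], [0, 0, -0.025, 0, 0, 0, 0.2], [0, 0, -0.025, 0, 0, 0, 0.2], [0, 0, -0.02, 0, 0, 0, 0.2], [0, 0, 0, 0, 0, 0, 0.2]],
  ],
)

```text
clock: 2.05
eef_pos: [402.0, 182.6, 51.2]
tcp_rot: [-3.138, 0.002, 1.471]
contact_force: [-0.7, 0.3, 0.8]
opening: 0.602
grasp_force: 0.0
```

>>> send_rows(
  moves=[
    [[0, 0, 0, 0, 0, 0, -0.3], [0, 0, 0, 0, 0, 0, -0.5], [0, 0, 0, 0, 0, 0, -0.7], [0, 0, 0, 0, 0, 0, -0.8], [0, 0, 0, 0, 0, 0, -0.9], [0, 0, 0, 0, 0, 0, -1], [0, 0, 0, 0, 0, 0, -1], [0, 0, 0, 0, 0, 0, -1]],
  ],
  grip_force=30,
)

```text
clock: 2.85
eef_pos: [404.2, 183.6, 54.1]
tcp_rot: [3.14, -0.001, 1.471]
contact_force: [-0.8, -0.4, 7.3]
opening: 0.091
grasp_force: 29.7
```

>>> send_rows(
  moves=[
    [[0.0042, 0.0012, 0, 0, 0, 0.0188, -1], [0.0042, 0.0012, 0, 0, 0, 0.0188, -1], [0.0042, 0.0012, 0, 0, 0, 0.0188, -1], [0.0042, 0.0012, 0, 0, 0, 0.0188, -1], [0.0042, 0.0012, 0, 0, 0, 0.0188, -1], [0.0042, 0.0012, 0, 0, 0, 0.0188, -1], [0.0042, 0.0012, 0, 0, 0, 0.0188, -1], [0.0042, 0.0012, 0, 0, 0, 0.0188, -1], [0.0042, 0.0012, 0, 0, 0, 0.0188, -1], [0.0042, 0.0012, 0, 0, 0, 0.0188, -1]],
  ],
)

```text
clock: 3.85
eef_pos: [444.9, 195.0, 54.1]
tcp_rot: [-3.14, 0.0, 1.659]
contact_force: [-6.9, -3.0, 12.8]
opening: 0.089
grasp_force: 30.7
```

```bash
python3 - <<'E'
from h import *
from scipy.spatial.transform import Rotation as Ro
d=snap('wrist','w2'); s=d['s']; print(s['eef_pos'],s['tcp_rot'],s['contact_force'])
d2=snap('side','side2')
K=np.array(d['mtx']);T=np.array(d['T_tool_cam']);Rt=Ro.from_euler('xyz',s['tcp_rot']).as_matrix()
R=Rt@T[:3,:3]; C=Rt@T[:3,3]+s['eef_pos']
W,H=500,600; u,v=np.meshgrid(np.arange(W),np.arange(H))
X=720-v/2.0; Y=310-u/2.0
P=np.stack([X,Y,np.full_like(X,45.)],-1)-C; c=P@R
th=np.arctan2(np.hypot(c[...,0],c[...,1]),c[...,2]); ph=np.arctan2(c[...,1],c[...,0])
mx=(K[0,2]+K[0,0]*th*np.cos(ph)).astype('float32'); my=(K[1,2]+K[1,1]*th*np.sin(ph)).astype('float32')
a=cv2.remap(d['img'],mx,my,1)[:,:,::-1]
b=cv2.resize(d2['img'][170:330,230:390,::-1],(300,300)); b=np.vstack([b,0*b])
cv2.imwrite('pics/w2r.png',np.hstack([a,b])); print(C)
E
```

```text
[444.88662612 194.99593769  54.1312643 ] [-3.13996284e+00  4.72412265e-04  1.65923303e+00] [-6.93900199 -2.99277594 12.79545084]
[438.01738836 276.85526236 179.92675854]
```

View pics/w2r.png

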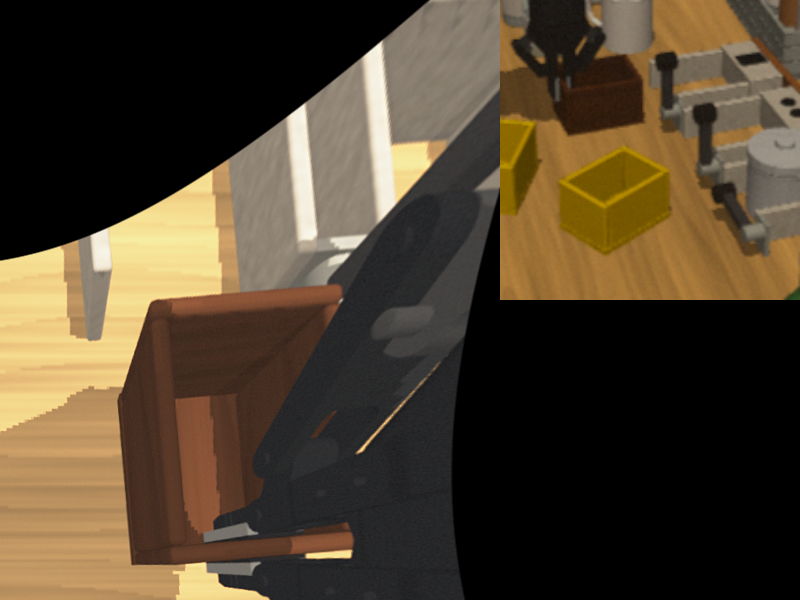

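>>> send_rows(
  moves=[
    [[0.01, 0.0009, 0, 0, 0, 0, -1], [0.01, 0.0009, 0, 0, 0, 0, -1], [0.01, 0.0009, 0, 0, 0, 0, -1], [0.01, 0.0009, 0, 0, 0, 0, -1], [0.01, 0.0009, 0, 0, 0, 0, -1], [0.01, 0.0009, 0, 0, 0, 0, -1], [0.01, 0.0009, 0, 0, 0, 0, -1], [0.01, 0.0009, 0, 0, 0, 0, -1], [0.01, 0.0009, 0, 0, 0, 0, -1], [0.01, 0.0009, 0, 0, 0, 0, -1]],
  ],
)

```text
clock: 4.95
eef_pos: [545.0, 204.3, 54.1]
tcp_rot: [-3.14, 0.0, 1.659]
contact_force: [-6.9, -0.5, 9.6]
opening: 0.091
grasp_force: 30.7
```

>>> send_rows(
  moves=[
    [[0.008, 0.0007, 0, 0, 0, 0, -1], [0.008, 0.0007, 0, 0, 0, 0, -1], [0.008, 0.0007, 0, 0, 0, 0, -1], [0.008, 0.0007, 0, 0, 0, 0, -1], [0.006, 0.0005, 0, 0, 0, 0, -1], [0.004, 0.0004, 0, 0, 0, 0, -1]],
  ],
)

```text
clock: 5.55
eef_pos: [587.2, 208.1, 54.1]
tcp_rot: [-3.14, 0.0, 1.659]
contact_force: [-6.5, -1.8, 9.5]
opening: 0.086
grasp_force: 30.7
```

Slow push until the stop is felt.

>>> send_rows(
  moves=[
    [[0.002, 0.0002, 0, 0, 0, 0, -1], [0.002, 0.0002, 0, 0, 0, 0, -1], [0.002, 0.0002, 0, 0, 0, 0, -1], [0.001, 0.0001, 0, 0, 0, 0, -1]],
  ],
)

```text
clock: 5.95
eef_pos: [594.0, 208.7, 54.1]
tcp_rot: [-3.14, 0.0, 1.659]
contact_force: [-6.1, -1.1, 9.3]
opening: 0.091
grasp_force: 30.6
```

>>> send_rows(
  moves=[
    [[0.001, 0.0001, 0, 0, 0, 0, -1], [0.001, 0.0001, 0, 0, 0, 0, -1], [0.001, 0.0001, 0, 0, 0, 0, -1]],
  ],
)

```text
clock: 6.25
eef_pos: [596.3, 209.0, 54.1]
tcp_rot: [-3.139, 0.0, 1.659]
contact_force: [-11.5, -0.4, 13.7]
opening: 0.088
grasp_force: 31.3
```

>>> send_rows(
  moves=[
    [[0.001, 0.0001, 0, 0, 0, 0, -1], [0.0005, 0, 0, 0, 0, 0, -1], [0, 0, 0, 0, 0, 0, -1]],
  ],
)

```text
clock: 6.55
eef_pos: [596.3, 208.9, 54.1]
tcp_rot: [-3.136, 0.0, 1.659]
contact_force: [-14.3, -0.9, 15.3]
opening: 0.09
grasp_force: 31.5
```

>>> send_rows(
  moves=[
    [[0, 0, 0, 0, 0, 0, -0.5], [0, 0, 0, 0, 0, 0, -0.3], [0, 0, 0, 0, 0, 0, -0.3], [0, 0, 0.01, 0, 0, 0, -0.3], [0, 0, 0.025, 0, 0, 0, -0.3], [0, 0, 0.035, 0, 0, 0, -0.3], [0, 0, 0.035, 0, 0, 0, -0.5], [0, 0, 0.035, 0, 0, 0, -1]],
  ],
)

```text
clock: 7.35
eef_pos: [599.2, 209.1, 195.3]
tcp_rot: [3.141, -0.0, 1.659]
contact_force: [-0.4, 0.1, -1.3]
opening: 0.095
grasp_force: 0.0
```

>>> send_rows(
  moves=[
    [[-0.0025, -0.0143, 0, 0, 0, 0, -1], [-0.0025, -0.0143, 0, 0, 0, 0, -1], [-0.0025, -0.0143, 0, 0, 0, 0, -1], [-0.0025, -0.0143, 0, 0, 0, 0, -1], [-0.0025, -0.0143, 0, 0, 0, 0, -1], [-0.0025, -0.0143, 0, 0, 0, 0, -1], [-0.0025, -0.0143, 0, 0, 0, 0, -1], [-0.0025, -0.0143, 0, 0, 0, 0, -1], [0, 0, 0, 0, 0, 0, -1]],
  ],
)

```text
clock: 8.25
eef_pos: [578.8, 93.0, 193.2]
tcp_rot: [-3.141, 0.0, 1.657]
contact_force: [-0.6, -0.2, 0.2]
opening: -0.001
grasp_force: 0.0
```

```bash
python3 - <<'E'
from h import *
d=snap('side','side3'); d2=snap('scene','scene3'); print(d2['s']['eef_pos'])
a=cv2.resize(d['img'][150:330,250:450,::-1],(400,360),interpolation=cv2.INTER_CUBIC);b=cv2.resize(d2['img'][170:350,300:500,::-1],(400,360),interpolation=cv2.INTER_CUBIC)
cv2.imwrite('pics/c3.png',np.hstack([a,b]))
E
```

```text
[579.1176895   93.88512944 193.33896942]
```

View pics/c3.png

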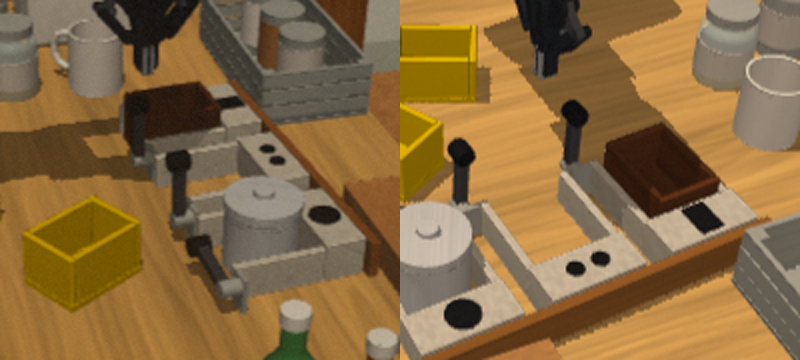

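The left half shows the crate in its stall around (170,105). In the right half its front sits against the ledge at (690,195), with the lever upright at (573,130). I'll descend beside the knob next.

>>> send_rows(
  moves=[
    [[-0.0027, 0, -0.02, 0, 0, 0, -1], [0, 0, -0.025, 0, 0, 0, -1], [0, 0, -0.025, 0, 0, 0, -1], [0, 0, 0, 0, 0, 0, -1]],
  ],
)

```text
clock: 8.75
eef_pos: [574.5, 95.1, 120.4]
tcp_rot: [-3.136, 0.0, 1.659]
contact_force: [-0.3, -0.1, 0.2]
opening: -0.004
grasp_force: 0.0
```

>>> send_rows(
  moves=[
    [[-0.0007, 0.0085, 0, 0, 0, 0, -1], [-0.0007, 0.0085, 0, 0, 0, 0, -1], [-0.0007, 0.0078, 0.0004, 0, 0, 0, -1], [-0.0007, 0.0078, 0.0004, 0, 0, 0, -1], [-0.0007, 0.0078, -0.0011, 0, 0, 0, -1], [-0.0007, 0.0078, -0.0012, 0, 0, 0, -1]],
  ],
)

```text
clock: 9.35
eef_pos: [572.4, 143.9, 122.1]
tcp_rot: [3.141, -0.0, 1.659]
contact_force: [0.6, -0.6, 0.7]
opening: 0.001
grasp_force: 0.3
```

>>> send_rows(
  moves=[
    [[-0.0007, 0.0074, -0.0027, 0, 0, 0, -1], [-0.0006, 0.0074, -0.0028, 0, 0, 0, -1], [-0.0006, 0.0067, -0.004, 0, 0, 0, -1], [-0.0006, 0.0067, -0.004, 0, 0, 0, -1], [-0.0005, 0.0058, -0.0055, 0, 0, 0, -1], [-0.0005, 0.0058, -0.0055, 0, 0, 0, -1]],
  ],
)

```text
clock: 9.95
eef_pos: [568.7, 183.2, 96.7]
tcp_rot: [-3.141, 0.0, 1.659]
contact_force: [-0.1, -0.7, 0.1]
opening: 0.0
grasp_force: 0.2
```

```bash
python3 - <<'E'
from h import *
d=snap('side','side4'); d2=snap('scene','scene4'); s=d2['s'];print(s['eef_pos'],s['contact_force'])
a=cv2.resize(d['img'][170:270,270:390,::-1],(400,334),interpolation=cv2.INTER_CUBIC);b=cv2.resize(d2['img'][180:280,350:470,::-1],(400,334),interpolation=cv2.INTER_CUBIC)
cv2.imwrite('pics/c4.png',np.hstack([a,b]))
E
```

```text
[568.14947353 183.73677855  95.81534052] [-0.80811424  0.60049387 -0.89740579]
```

View pics/c4.png

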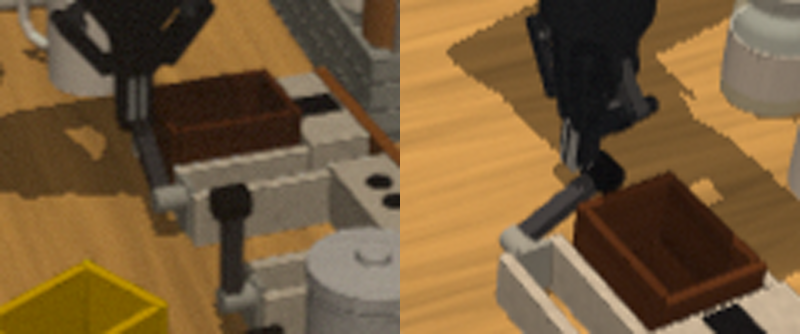

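The lever is swinging down, about 1 rad so far, with the knob at (600,175) under the fingertips. I'll continue the arc.

>>> send_rows(
  moves=[
    [[-0.0004, 0.0046, -0.0062, 0, 0, 0, -1], [-0.0004, 0.0046, -0.0063, 0, 0, 0, -1], [-0.0003, 0.0033, -0.0072, 0, 0, 0, -1], [-0.0003, 0.0033, -0.0073, 0, 0, 0, -1], [-0.0003, 0.003, -0.005, 0, 0, 0, -1], [-0.0003, 0.003, -0.004, 0, 0, 0, -1], [0, 0, 0, 0, 0, 0, -1]],
  ],
)

```text
clock: 10.75
eef_pos: [566.6, 204.6, 61.0]
tcp_rot: [-3.141, 0.001, 1.659]
contact_force: [0.1, -0.4, 0.8]
opening: 0.001
grasp_force: 0.5
```

>>> send_rows(
  moves=[
    [[0, 0.001, -0.001, 0, 0, 0, -1], [0, 0.001, -0.001, 0, 0, 0, -1], [0, 0, 0, 0, 0, 0, -1]],
  ],
)

```text
clock: 11.05
eef_pos: [566.9, 205.3, 60.4]
tcp_rot: [-3.141, 0.002, 1.66]
contact_force: [-3.4, -11.7, 16.2]
opening: 0.004
grasp_force: 8.0
```

>>> send_rows(
  moves=[
    [[0, 0, -0.001, 0, 0, 0, -1], [0, 0, -0.001, 0, 0, 0, -1], [0, 0, 0, 0, 0, 0, -1]],
  ],
)

```text
clock: 11.35
eef_pos: [567.1, 205.4, 59.9]
tcp_rot: [3.141, 0.002, 1.659]
contact_force: [-8.4, -12.2, 31.7]
opening: 0.002
grasp_force: 15.6
```

>>> send_rows(
  moves=[
    [[0, -0.002, 0.003, 0, 0, 0, -1], [0, 0, 0.01, 0, 0, 0, -1], [0, 0, 0.03, 0, 0, 0, -1], [0, 0, 0.04, 0, 0, 0, -1], [-0.01, 0, 0.04, 0, 0, 0, -1], [-0.03, -0.01, 0.03, 0, 0, 0, -1], [-0.03, -0.01, 0, 0, 0, 0, -1], [-0.03, -0.01, 0, 0, 0, 0, -1], [0, 0, 0, 0, 0, 0, -1], [0, 0, 0, 0, 0, 0, -1]],
  ],
)

```text
clock: 12.35
eef_pos: [467.0, 174.9, 210.9]
tcp_rot: [3.14, -0.001, 1.659]
contact_force: [-0.6, -0.2, -0.6]
opening: 0.002
grasp_force: 0.0
```

```bash
python3 - <<'E'
from h import *
d=snap('side','side5'); d2=snap('scene','scene5'); s=d2['s'];print(s['eef_pos'],s['contact_force'])
a=cv2.resize(d['img'][160:310,240:400,::-1],(400,375),interpolation=cv2.INTER_CUBIC);b=cv2.resize(d2['img'][190:340,300:460,::-1],(400,375),interpolation=cv2.INTER_CUBIC)
cv2.imwrite('pics/c5.png',np.hstack([a,b]))
E
```

```text
[467.68974159 175.09177634 210.84916137] [ 0.49391027 -0.47258916  0.31947642]
```

View pics/c5.png

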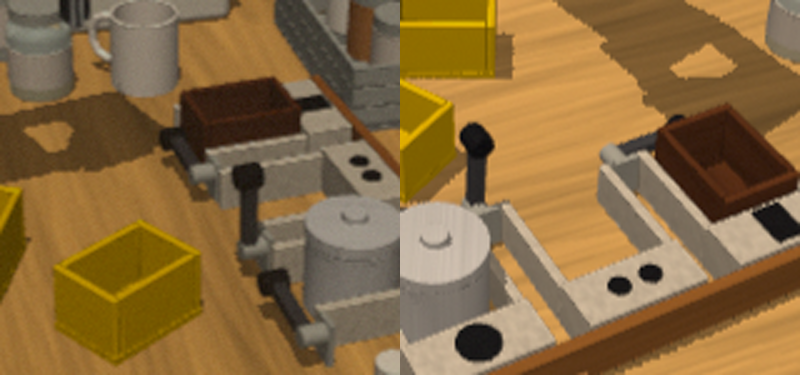

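The lever now lies level, pivot (200,172) to knob (172,137), parallel to the round stall's lever. The crate is home, and the other stalls, levers and canister in view are unchanged.

```bash
python3 -c "from rig import sign_off; print(sign_off())"
```

```text
the job is handed in; nothing more can be done
None
```

The crate was slid long way first, without lifting, fully home into the single-rectangle stall, its lever is down flat across the mouth, and the job is handed in at about 12.5 s; no verdict came back.

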